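# Seat a bushing and hold a guide rod through the guide head

## Task

On the blue guide head, first press the proud brass bushing in the upper arm down until its flange sits flush on the arm. Then take the orange-knobbed guide rod from the green stand and lower it through that bushing and on through the second bushing below, until its steel collar is just clear (about a centimetre) above the upper bushing, and finish there still gripping it by the knob, upright and still, so that a colleague can slip a shim under the collar. Leave the black-knobbed rod in the stand and the other things where they are.

Things in the scene. Friction and masses are not known exactly. Their poses are not given: they have to be found in the camera images.
- frame: Guide head, fixed: blue base plate 140 x 100 x 10 mm and blue column carrying two aluminium arms, each with a brass bushing on one common vertical axis. Origin on that axis at table height, z up. Column at x = 47 to 73 mm, 76 mm wide; arms reach from it to x = -30 mm, 60 mm wide: lower z = 60 to 80, upper z = 110 to 130 mm. Nothing on it is higher than the upper bushing.
- bush (a joint): How far the upper brass bushing has been pressed down into the upper arm, m: 0 = flange underside 8 mm proud of the arm, 0.008 = fully home, flange flat on the arm (a hard stop). Starts 0 to 0.004. Slides stiffly (about 6 N to move), no spring: it stays where it is left.
- bush_top (a point): Centre of the top face of the upper bushing's flange (flat ring, 36 mm outside diameter, 16 mm bore right through it, flange 5 mm thick); moves down with the bushing. z up. Below the flange its barrel, 25 mm outside, is 32 mm long.
- upper_seat (a point): Fixed point on the bushings' axis, 135 mm above the table: where the centre of the flange's top face is once the upper bushing is fully home. Axes as frame.
- lower_exit (a point): Fixed point on the same axis: centre of the underside of the lower bushing, 58 mm above the table. The lower bushing is fixed, bore 15 mm, from z = 58 to 82 mm. Below it is free space down to the base plate's top at 10 mm.
- stand: Green plastic stand, fixed: 64 mm (x) by 150 mm (y) by 50 mm high, origin at the centre of its underside, z up. Two upright blind holes, 14 mm diameter, 44 mm deep, at y = -38 and +38 mm, each with a rod standing loosely in it.
- guide_rod: The rod to use, 0.1 to 0.2 kg, upright in one of the stand's holes, tip 6 mm above the table. Origin at its tip (lower end), z up the rod. Steel shaft 12 mm diameter from 0 to 115 mm, first 10 mm tapered to 6 mm diameter; steel collar 24 mm diameter from 115 to 120 mm; orange knob, a cylinder 22 mm diameter, from 120 to 165 mm, black bands.
- rod_tip (a point): Centre of the guide rod's lower end (its tip).
- rod_collar (a point): Centre of the underside of the guide rod's collar, 115 mm above its tip.
- rod_knob (a point): Point on the guide rod's axis, 145 mm above its tip: the place to grip the knob.
- black_knob (a point): Middle of the knob of the black-knobbed rod, which is otherwise the same shape as the guide rod and stands in the stand's other hole; 145 mm above its tip. To be left alone.
- black_rod: The black-knobbed rod, origin at its tip, z up. To be left alone.
- spare_bush: A spare brass bushing lying loose, flange down (36 mm diameter, 37 mm high), origin at the centre of its underside. To be left alone.
- reel: A flat blue component reel, 130 mm diameter, 12 mm high, lying on the table; origin at the centre of its underside. To be left alone.
- scissors: Orange-handled scissors lying flat, about 200 mm long, 10 mm high. To be left alone.
- screwdriver: A screwdriver lying flat. To be left alone.
- yellow_box: A small yellow connector box, 45 x 75 x 26 mm, lying loose. To be left alone.
Mind the look-alikes: they are no part of the job. Leave any purple look-alike of the guide_rod alone.

How it is judged (in metres and radians):
On the way, in this order (a step that is already met when the one before it is completed fails the run):
1. the upper bushing is pressed fully home, no rod in it yet (value of joint bush above 0.0068 m and not ((x of rod_tip in the frame of upper_seat between -0.008 and 0.008 m and y of rod_tip in the frame of upper_seat between -0.008 and 0.008 m) and z of rod_tip in the frame of upper_seat below 0 m)), for 0.2 s.
2. the guide rod's tip has entered the upper bushing (x of rod_tip in the frame of upper_seat between -0.006 and 0.006 m and y of rod_tip in the frame of upper_seat between -0.006 and 0.006 m and z of rod_tip in the frame of upper_seat below -0.006 m), for 0.05 s.
3. the guide rod's tip has come out below the lower bushing (x of rod_tip in the frame of upper_seat between -0.006 and 0.006 m and y of rod_tip in the frame of upper_seat between -0.006 and 0.006 m and z of rod_tip in the frame of lower_exit below -0.003 m), for 0.05 s.
At the end, for the whole second after the job is handed in: Bushing home within 1.2 mm; guide rod through both bushings (6 mm of axis, 0.08 rad), tip 8 mm or more below the lower one, collar 3 to 20 mm above the seated flange; knob gripped (over 2 N, TCP within 35 mm), still (under 20 mm/s); black rod upright; other things within 40 mm of their start (value of joint bush above 0.0068 m and x of rod_tip in the frame of upper_seat between -0.006 and 0.006 m and y of rod_tip in the frame of upper_seat between -0.006 and 0.006 m and x of rod_collar in the frame of upper_seat between -0.006 and 0.006 m and y of rod_collar in the frame of upper_seat between -0.006 and 0.006 m and z of rod_tip in the frame of lower_exit below -0.008 m and z of rod_collar in the frame of upper_seat between 0.003 and 0.02 m and angle between the z axis of guide_rod and the z axis of frame, either way round below 0.08 rad and contact force between the fingers and guide_rod above 2 N and distance between the grasp point and rod_knob below 0.035 m and linear speed of guide_rod below 0.02 m/s and angle between black_rod's own z axis and vertical below 0.2 rad and distance of each of black_rod, spare_bush, reel, scissors, screwdriver, yellow_box from where it was at the start of the episode below 0.04 m); the arm keeps its last pose, push and grip.
It fails at once if the black-knobbed rod is taken or knocked (distance of black_rod from where it was at the start of the episode above 0.04 m or angle between black_rod's own z axis and vertical above 0.3 rad).
It fails at once if a bystander is pushed away (distance of any of spare_bush, reel, scissors, screwdriver, yellow_box from where it was at the start of the episode above 0.04 m).
It also fails if it takes over 61 s, if anything falls off the work surface, if the arm or the gripper's body presses on something with over 40 N, if the wrist force passes 120 N, or if a joint passes its speed limit or range.

## Robot

A 7-joint arm with a two-finger parallel gripper is mounted at the origin on the work surface. World frame = base frame: x ahead of the robot, y to its left, z up, the work surface at z = 0. Lengths are in mm, angles in rad, forces in N, time in s.
With the tool pointing down it reaches from about 400 to 900 mm from the base axis. Payload 5.5 kg.
Tool frame: the origin (TCP) lies between the finger pads, 19 mm behind the fingertips; this is the grasp point; z points along the fingers, y is the line along which they close (so a half turn about z gives the same grasp; the last joint's range is limited). The gripper opens to 92 mm and grips with 3 to 60 N. Pads are 19 mm wide; open, the fingers measure 130 mm over their backs; the gripper's body (75 mm by 190 mm) begins 47 mm behind the grasp point.
Start: joints at [1.449, 0.501, -0.427, 1.55, 0.221, 1.138, -0.21], TCP at [244.025, -602.454, 245.529] pointing down, gripper open.
Joint ranges: [-2.88, 2.88], [-0.31, 2.03], [-1.54, 1.56], [0.2, 2.42], [-1.41, 4.55], [0.19, 2.02], [-2.57, 2.57]. Speed limits (rad/s): [2.57, 2.57, 3.14, 3.14, 3.14, 3.14, 3.14].

## Interface

Orientations are given as a unit quaternion [x, y, z, w].
In Python, from bench import arm gives the robot as it stands.
- The arm moves only by the tool apply_moves, never from a script. Its argument "increments" is text: rows parted by semicolons, each of 4 numbers parted by spaces: the shift along the tool's x, y, z in m, then the turn about the tool's z in degrees. In form: tx ty tz yaw; .... A call has 1 to 20 rows; each row is the pose to reach, as a shift and turn from the pose commanded when the call began, along the tool's axes at that moment; what a row does not reach only later rows make up. A row lasts 1/12 s, in which the tool goes at most 41.7 mm and 7.16 degrees, less where a joint would pass 70% of its speed; a pose out of reach is approached as far as the arm can. A call with a gripper value outside its range is refused whole. "claw" is the opening in per cent of the stroke, from 0 (shut) to 100 (fully open), set as the call begins (left out, the last holds). The fingers move at their own pace and stop on an object; "grip_force" is the grip in N (left out, the last holds). Time passes only in rows, so rows that repeat a pose let the fingers close. It gives the time, the measured TCP pose, the force, the opening and the grip force at its end, in the units of the state.
- arm.get_obs(): the state, without advancing time (a new reading comes with each control period).
- arm.read_camera(name): name is "scene" or "side" or "wrist"; returns a dict with "frame" (480x640x3 uint8, red, green, blue), "fx", "fy", "cx", "cy" (pixels), "dist" ([k1, k2, p1, p2, k3] as OpenCV has them; the pictures are not rectified), "rvec" (rotation vector, rad) and "tvec" (3), from world to camera coordinates, as OpenCV has them. Camera axes: x right, y down, z forward; pixel columns grow to the right and rows downward; lengths in mm; the calibration is good to about 2 mm. A picture is of the moment at which its call begins. There is no depth.
- arm.close_job(): hands the job in; it is judged then, once.
Trained networks look in a picture, given as the dict that the camera call returned (one of the last four; its "shot" number tells which), for a name from the list of things; names that differ only in an ending like _2 or _b are one class to them, and where a whole thing is asked for, a point or a joint stands for the part that bears it (a point fixed in the world has none). Each returns a list of dicts, best first, with "confidence" (0 to 1); they miss things now and then, are a little off and sometimes report something else, mostly with a low value. They report only what shows in the picture. A call takes as long as a camera call. They do not tell look-alikes from the thing itself.
- arm.search_frame(picture, label): "box" ([left, top, right, bottom] in pixels, round what is visible of it).
- arm.outline_of(picture, label): "pixels" (480x640 bool, what is visible of it) and "box" ([left, top, right, bottom] in pixels, round what is visible of it).
- arm.landmark_of(picture, label): "position" ([column, row] in pixels: a listed point, or the origin of a listed thing).
The state is a dict: "clock": time; "joint_positions": joint angles; "qd": joint speeds; "tau": joint torques, N m; "eef_pos": TCP position; "tcp_rot": TCP orientation; "wrist_force": force on the tool from outside, world axes, zero at the start; "ft_torque": the same for the moment, N m; "opening": finger opening in mm; "gripper_force": force on a finger pad.
Only numpy, scipy, OpenCV 4.12 (cv2) and the standard library are available. Lean on these libraries where they do the work, as an engineer would, in place of code of your own. Each camera call takes 0.05 s, during which the arm holds its last target. There are 200 camera calls.

## Working session

There is one attempt and no reset: what is moved stays moved. The work goes in short steps, Python scripts to look and compute and a tool call to move; the robot and the scene stay as the last step left them, time stands still between calls to the robot, and variables do not carry over. Pictures are saved under pics/ and viewed, at most 10 in all, crops included, and the job is handed in when it is done.

Besides the shell and the picture viewer there is one more tool, called after "Call:" as a command line: name --argument value ..., lists and objects as JSON in quotes. apply_moves: Moves the arm, as the interface text tells. Its arguments: {"type":"object","properties":{"increments":{"type":"string"},"claw":{"type":"number"},"grip_force":{"type":"number"}},"required":["increments"]}

```bash
mkdir -p pics && cat > h.py <<'E'
import numpy as np, cv2
from bench import arm
def cam(n): return arm.read_camera(n)
def save(p,f): cv2.imwrite('pics/'+f,cv2.cvtColor(p['frame'],cv2.COLOR_RGB2BGR))
def KD(p): return np.array([[p['fx'],0,p['cx']],[0,p['fy'],p['cy']],[0,0,1.]]),np.array(p['dist'],float)
def ray(p,uv):
    K,D=KD(p); R=cv2.Rodrigues(np.array(p['rvec'],float))[0]; t=np.array(p['tvec'],float).ravel()
    x=cv2.undistortPoints(np.array([[uv]],float),K,D)[0,0]
    d=R.T@np.array([x[0],x[1],1]); return -R.T@t, d/np.linalg.norm(d)
def atz(p,uv,z):
    o,d=ray(p,uv); return o+d*(z-o[2])/d[2]
def tri(rs):
    A=np.zeros((3,3));b=np.zeros(3)
    for o,d in rs:
        M=np.eye(3)-np.outer(d,d);A+=M;b+=M@o
    x=np.linalg.solve(A,b); return x,[round(float(np.linalg.norm((np.eye(3)-np.outer(d,d))@(x-o))),1) for o,d in rs]
def proj(p,X):
    K,D=KD(p); return cv2.projectPoints(np.array(X,float).reshape(-1,1,3),np.array(p['rvec'],float),np.array(p['tvec'],float),K,D)[0].reshape(-1,2)
E
cat > a.py <<'E'
from h import *
s=arm.get_obs(); print({k:np.round(v,3).tolist() for k,v in s.items()})
P={n:cam(n) for n in('scene','side','wrist')}
for n,p in P.items():
    save(p,n+'0.png')
    for l in('bush_top','rod_knob','black_knob','rod_collar','frame','stand','spare_bush'):
        for r in arm.landmark_of(p,l)[:3]: print(n,l,np.round(r['position'],1),round(r['confidence'],2))
E
python3 a.py; python3 -c "
import cv2,numpy as np
a=[cv2.imread(f'pics/{n}0.png') for n in('scene','side')]
cv2.imwrite('pics/both.png',cv2.resize(np.vstack(a),(533,600)) if 0 else a[0])"
```

```text
{'clock': 0.0, 'joint_positions': [1.449, 0.502, -0.427, 1.551, 0.221, 1.138, -0.21], 'qd': [0.001, 0.0, -0.002, -0.001, -0.001, 0.002, 0.001], 'tau': [0.0, -56.659, -5.815, -27.911, -0.069, 0.031, 0.0], 'eef_pos': [243.686, -601.864, 244.449], 'tcp_rot': [0.982, 0.191, -0.0, -0.001], 'wrist_force': [-0.656, -0.071, 0.006], 'ft_torque': [0.019, 0.01, -0.018], 'gripper_force': 0.0, 'opening': 91.78}
scene bush_top [296.8 184.1] 0.69
scene rod_knob [438.7 268.1] 0.87
scene rod_knob [451.9 247.8] 0.64
scene rod_knob [466.7 296.8] 0.6
scene black_knob [296.9 188.7] 0.74
scene black_knob [395.9 254.7] 0.57
scene rod_collar [433.3 281.4] 0.85
scene rod_collar [465.2 312.5] 0.85
scene rod_collar [451.8 256.7] 0.81
scene frame [298.5 234. ] 0.62
scene frame [372.5 227.2] 0.27
scene stand [410.3 317.9] 0.82
scene spare_bush [371.1 231.1] 0.75
scene spare_bush [295.7 189.4] 0.23
side bush_top [309.4 277. ] 0.69
side bush_top [397.9 285.1] 0.46
side rod_knob [264.1 180.4] 0.74
side rod_knob [290.6 174.8] 0.66
side rod_knob [294.1 160.7] 0.59
side black_knob [300.3 189.8] 0.48
side rod_collar [262.8 189.5] 0.69
side rod_collar [287.5 184.6] 0.64
side rod_collar [292.5 163.5] 0.53
side frame [307.9 313.8] 0.84
side stand [297.7 221.3] 0.63
side spare_bush [250.9 292.3] 0.65
```

View pics/scene0.png

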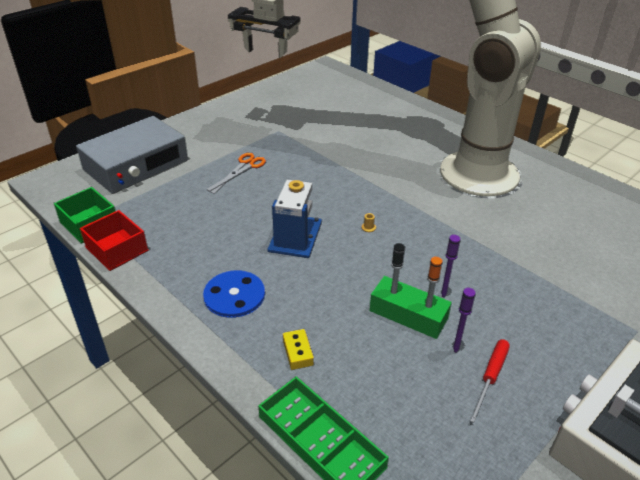

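View pics/side0.png

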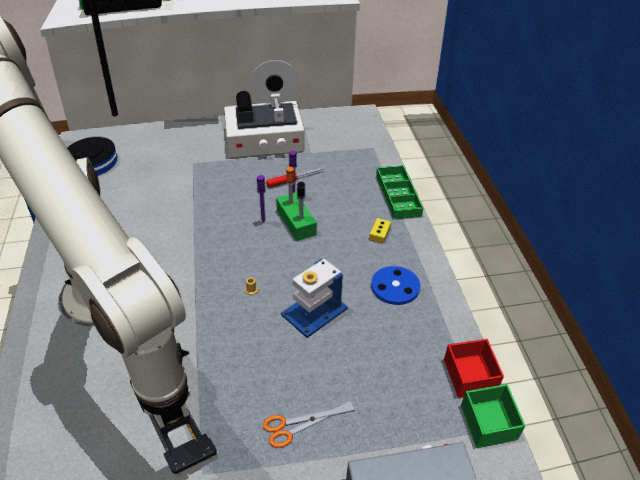

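Candidates for the guide rod: scene (436,268), an orange knob in the stand. The two purple ones, at scene (453,247) and (467,300), stand outside it and are look-alikes. The black one is at (398,254). The orange one fits the description and should be side (290,174). I'll triangulate and enlarge it to confirm.

```bash
cat > b.py <<'E'
from h import *
a=cam('scene');b=cam('side')
def T(n,u,v): x,e=tri([ray(a,u),ray(b,v)]); print(n,np.round(x,1),e); return x
bt=T('bush_top',(296.8,185),(309.4,277))
rk=T('orange',(436,268.1),(290.6,174.8))
T('orcollar',(433.3,281.4),(287.5,184.6))
T('black',(398.5,254.7),(300.3,189.8))
T('purp1',(452.5,247.8),(262.5,182)); T('purp2',(466.7,298.8),(293,160.7))
T('spare',(371.1,231.1),(250.9,292.3))
T('frame',(298.5,234),(307.9,313.8)); T('stand',(410.3,317.9),(297.7,221.3))
for n,p in(('scene',a),('side',b)):
    for l in('guide_rod','bush','frame','stand','spare_bush'):
        for r in arm.search_frame(p,l)[:4]: print(n,l,np.round(r['box'],0),round(r['confidence'],2))
f=lambda p,x,y,w:cv2.resize(p['frame'][y:y+w,x:x+w,::-1],(390,390),interpolation=cv2.INTER_CUBIC)
cv2.imwrite('pics/crop1.png',np.hstack([f(a,360,220,130),f(b,230,140,110)]))
cv2.imwrite('pics/crop2.png',np.hstack([f(a,245,165,95),f(b,270,245,95)]))
E
python3 b.py
```

```text
bush_top [ 533.2 -157.6  137.8] [2.0, 2.0]
orange [539.3 235.9 148.1] [3.6, 3.6]
orcollar [533.1 235.4 111.3] [0.5, 0.5]
black [558.2 162.  147.5] [1.5, 1.5]
purp1 [459.6 219.8 142.3] [1.5, 1.5]
purp2 [556.4 318.6 138. ] [4.6, 4.6]
spare [392.9 -46.3 -12.5] [4.1, 4.1]
frame [ 532.2 -152.6   -3.6] [0.2, 0.2]
stand [554.  206.   -2.8] [3.5, 3.5]
scene guide_rod [452. 288. 476. 349.] 0.95
scene guide_rod [431. 259. 442. 304.] 0.85
scene bush [427. 256. 445. 309.] 0.53
scene bush [286. 178. 299. 191.] 0.5
scene bush [269. 179. 319. 259.] 0.41
scene frame [269. 179. 321. 258.] 0.59
scene stand [373. 278. 451. 341.] 0.85
scene stand [288. 180. 302. 191.] 0.32
scene spare_bush [362. 213. 375. 233.] 0.67
side guide_rod [286. 153. 296. 192.] 0.73
side guide_rod [259. 177. 268. 219.] 0.55
side guide_rod [286. 170. 295. 202.] 0.53
side bush [243. 278. 257. 296.] 0.63
side bush [304. 270. 320. 283.] 0.6
side frame [280. 260. 349. 336.] 0.74
side stand [278. 194. 319. 242.] 0.84
side spare_bush [250. 277. 254. 293.] 0.51
```

View pics/crop1.png

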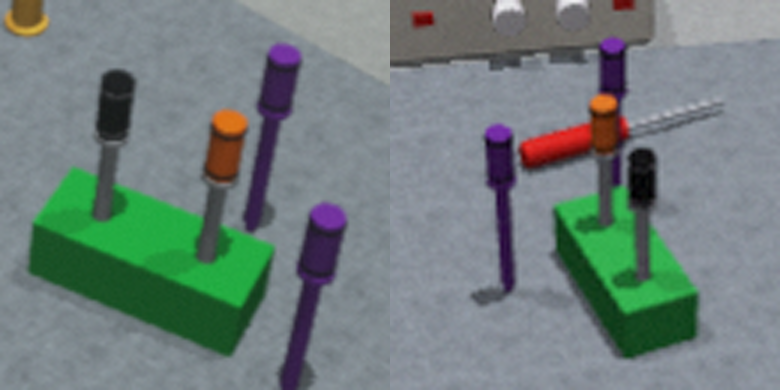

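View pics/crop2.png

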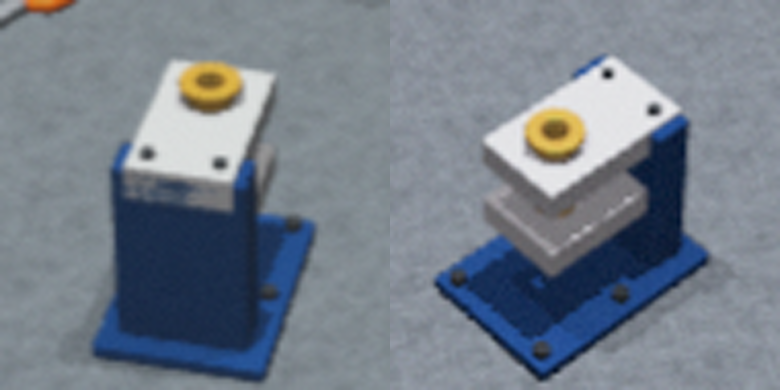

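The crop confirms it: the orange knob stands in the stand's +x/+y hole, beside the black one, and both purple rods stand outside on the table. The bushing ring is at scene (296.4,184.5) and side (310.2,276.7), which gives about (533,-157,138). I'll move above the bushing with the fingers shut.

Call:
apply_moves --increments "0.03 -0.02 0 0;0.065 -0.045 0 0;0.1 -0.07 0 0;0.135 -0.095 0 0;0.17 -0.118 0 0;0.205 -0.142 0 0;0.24 -0.167 0 0;0.275 -0.191 0 0;0.31 -0.216 0 0;0.345 -0.24 0 0;0.38 -0.265 0 0;0.41 -0.286 0 0;0.43 -0.3 0 0;0.435 -0.304 0 0;0.435 -0.304 0 0;0.435 -0.304 0 0;0.435 -0.304 0 0" --claw 0

```text
clock: 3.22
eef_pos: [532.2, -159.4, 245.3]
tcp_rot: [0.982, 0.19, -0.001, 0.0]
wrist_force: [0.1, -0.3, 0.0]
opening: 0.6
gripper_force: 0.0
```

```bash
cat > c.py <<'E'
from h import *
s=arm.get_obs(); print({k:np.round(s[k],3).tolist() for k in('clock','joint_positions','eef_pos','tcp_rot','wrist_force','opening')})
w=cam('wrist');a=cam('scene');b=cam('side'); save(w,'w1.png')
P={}
for n,p in(('w',w),('sc',a),('si',b)):
    for r in arm.landmark_of(p,'bush_top')[:2]: print(n,np.round(r['position'],1),round(r['confidence'],2),np.round(atz(p,r['position'],140),1))
print(proj(w,[[533,-157,140],s['eef_pos']]))
E
python3 c.py
```

```text
{'clock': 3.217, 'joint_positions': [0.756, 0.366, -0.639, 1.786, 0.247, 1.071, -1.159], 'eef_pos': [532.188, -159.442, 245.275], 'tcp_rot': [0.982, 0.19, -0.001, 0.0], 'wrist_force': [0.127, -0.305, 0.003], 'opening': 0.559}
w [315.1 238.2] 0.76 [ 536.1 -157.8  140. ]
sc [292.8 183.4] 0.51 [ 535.4 -165.8  140. ]
sc [493.8 381.8] 0.47 [673.8 456.5 140. ]
si [310.2 277.7] 0.59 [ 535.9 -163.8  140. ]
[[312.34300634 241.73846337]
 [315.94840557 312.86952756]]
```

View pics/w1.png

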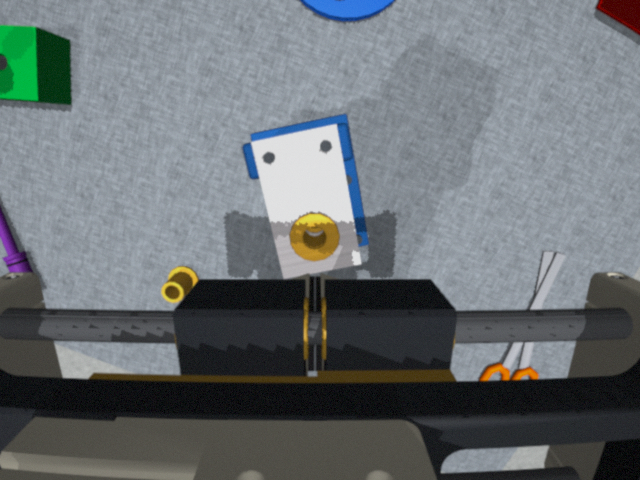

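Call:
apply_moves --increments "0.004 0 0.025 0;0.004 0 0.05 0;0.004 0 0.07 0;0.004 0 0.078 0;0.004 0 0.08 0;0.004 0 0.082 0;0.004 0 0.084 0;0.004 0 0.086 0;0.004 0 0.088 0;0.004 0 0.089 0;0.004 0 0.09 0;0.004 0 0.091 0;0.004 0 0.091 0;0.004 0 0.091 0"

```text
clock: 4.68
eef_pos: [537.8, -156.1, 155.8]
tcp_rot: [0.982, 0.191, 0.001, 0.001]
wrist_force: [-0.3, 0.0, 6.3]
opening: 0.4
gripper_force: 2.6
```

Call:
apply_moves --increments "0 0 0.001 0;0 0 0.002 0;0 0 0.003 0;0 0 0.003 0;0 0 0.003 0"

```text
clock: 5.1
eef_pos: [538.0, -156.1, 153.7]
tcp_rot: [0.982, 0.191, 0.001, 0.001]
wrist_force: [-3.6, -0.1, 12.3]
opening: 0.6
gripper_force: 6.7
```

Call:
apply_moves --increments "0 0 0.001 0;0 0 0.002 0;0 0 0.002 0;0 0 0.002 0"

```text
clock: 5.43
eef_pos: [538.1, -156.1, 153.3]
tcp_rot: [0.982, 0.191, 0.001, 0.002]
wrist_force: [-7.9, 1.4, 25.7]
opening: 0.4
gripper_force: 13.1
```

Call:
apply_moves --increments "0 0 -0.02 0;0 0 -0.05 0;0 0 -0.08 0;0 0 -0.1 0;0 0 -0.1 0;0 0 -0.1 0;0 0 -0.1 0"

```text
clock: 6.02
eef_pos: [536.2, -156.0, 248.9]
tcp_rot: [0.982, 0.191, -0.0, -0.0]
wrist_force: [-0.5, -0.5, -0.4]
opening: 0.6
gripper_force: 0.0
```

```bash
cat > d.py <<'E'
from h import *
s=arm.get_obs(); print(np.round(s['eef_pos'],1),np.round(s['wrist_force'],1))
w=cam('wrist');a=cam('scene');b=cam('side'); save(w,'w2.png')
def ring(p,c,r,z):
    x,y=map(int,c); f=p['frame'].astype(int); m=((f[...,0]-f[...,2])>60)&(f[...,0]>90)
    k=np.zeros(m.shape,bool); k[y-r:y+r,x-r:x+r]=1; m&=k
    cs,_=cv2.findContours(m.astype(np.uint8),cv2.RETR_EXTERNAL,cv2.CHAIN_APPROX_NONE)
    c=max(cs,key=cv2.contourArea); e=cv2.fitEllipse(c); print(np.round(e[0],1),np.round(e[1],1),np.round(e[2]),np.round(atz(p,e[0],z),1)); return e[0]
# outline spans flange top+side: use mid-flange height
W=ring(w,proj(w,[536,-157,135])[0],35,132.5);A=ring(a,(296,185),14,132.5);B=ring(b,(310,278),14,132.5)
print(tri([ray(w,W),ray(a,A)]),tri([ray(w,W),ray(b,B)]),tri([ray(a,A),ray(b,B)]))
for r in arm.landmark_of(w,'bush_top')[:1]: print(r['position'],atz(w,r['position'],135))
x0,y0=map(int,W)
c=lambda p,u,r:cv2.resize(p['frame'][int(u[1])-r:int(u[1])+r,int(u[0])-r:int(u[0])+r,::-1],(390,390),interpolation=cv2.INTER_CUBIC)
cv2.imwrite('pics/c3.png',np.hstack([c(w,W,60),c(b,B,40)]))
E
python3 d.py
```

```text
[ 536.2 -156.   248.9] [-0.5 -0.5 -0.4]
[316.5 239.7] [44.8 45.9] 92.0 [ 536.7 -156.8  132.5]
[295.8 187.1] [ 8.4 13.9] 87.0 [ 533.1 -158.4  132.5]
[309.7 278.6] [10.1 13.6] 88.0 [ 535.5 -159.4  132.5]
(array([ 536.58046712, -156.00279062,  135.2244899 ]), [0.9, 0.9]) (array([ 535.93144766, -157.08865721,  129.95722068]), [0.1, 0.1]) (array([ 534.51861917, -158.55969452,  132.54315886]), [1.2, 1.2])
[314.8, 240.3] [ 536.38412698 -155.59122913  135.        ]
```

View pics/c3.png

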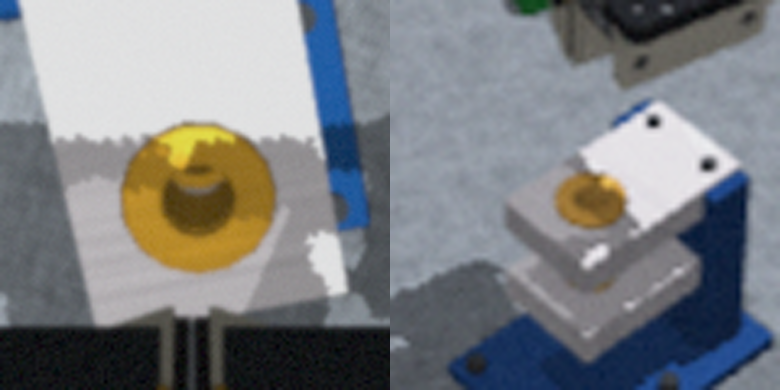

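The flange now sits flat on the arm, and the axis is about (536.3,-156.8). Next I'll hover over the orange rod with the finger line turned to about -30°, between its neighbours.

Call:
apply_moves --increments "0.008 -0.02 -0.01 -2;0.018 -0.044 -0.02 -5;0.03 -0.074 -0.02 -8;0.042 -0.104 -0.02 -11;0.055 -0.135 -0.02 -14;0.068 -0.166 -0.02 -18;0.08 -0.197 -0.02 -21;0.093 -0.228 -0.02 -25;0.105 -0.258 -0.02 -28;0.118 -0.289 -0.02 -31;0.13 -0.318 -0.02 -34;0.14 -0.343 -0.02 -37;0.146 -0.357 -0.02 -38;0.148 -0.363 -0.02 -38;0.148 -0.363 -0.02 -38;0.148 -0.363 -0.02 -38" --claw 50

```text
clock: 7.55
eef_pos: [537.1, 236.5, 269.7]
tcp_rot: [0.865, 0.501, -0.0, 0.0]
wrist_force: [0.0, -1.1, 0.3]
opening: 45.9
gripper_force: 0.0
```

```bash
cat > e.py <<'E'
from h import *
s=arm.get_obs(); print({k:np.round(s[k],3).tolist() for k in('clock','joint_positions','eef_pos','tcp_rot','opening')})
w=cam('wrist');a=cam('scene');b=cam('side'); save(w,'w3.png')
for n,p in(('w',w),('sc',a),('si',b)):
    for l in('rod_knob','rod_collar'):
        for r in arm.landmark_of(p,l)[:4]: print(n,l,np.round(r['position'],1),round(r['confidence'],2),np.round(atz(p,r['position'],151 if l=='rod_knob' else 121),1))
def blob(p,c,r):
    h=cv2.cvtColor(p['frame'],cv2.COLOR_RGB2HSV); m=cv2.inRange(h,(5,140,60),(18,255,255)); k=np.zeros_like(m); x,y=map(int,c); k[max(0,y-r):y+r,x-r:x+r]=255; m&=k
    cs,_=cv2.findContours(m,cv2.RETR_EXTERNAL,cv2.CHAIN_APPROX_NONE); c=max(cs,key=cv2.contourArea); print(cv2.contourArea(c),cv2.boundingRect(c),np.round(cv2.minAreaRect(c),1) if 0 else cv2.minAreaRect(c)); return c
A=blob(a,(435,268),20);B=blob(b,(290,175),20);W=blob(w,proj(w,[537,236,160])[0],90)
c=lambda k:cv2.minAreaRect(k)[0]
print(tri([ray(a,c(A)),ray(b,c(B))]))
print('proj',proj(w,[537,236,171]))
E
python3 e.py
```

```text
{'clock': 7.55, 'joint_positions': [0.197, 0.466, -0.877, 1.678, 0.383, 1.18, -1.298], 'eef_pos': [537.149, 236.485, 269.719], 'tcp_rot': [0.865, 0.501, -0.0, 0.0], 'opening': 45.852}
w rod_knob [324.1 240.8] 0.69 [542.4 232.3 151. ]
w rod_collar [319.9 229.4] 0.83 [540.8 234.7 121. ]
w rod_collar [204.9  10.5] 0.64 [549.6 419.3 121. ]
sc rod_knob [436.4 268. ] 0.78 [536.9 238.6 151. ]
sc rod_knob [440.2 248.5] 0.73 [486.1 209.5 151. ]
sc rod_collar [525. 383.] 0.89 [624.5 487.6 121. ]
sc rod_collar [443.3 255.9] 0.84 [469.1 209.5 121. ]
sc rod_collar [432.3 277.6] 0.65 [535.7 232.8 121. ]
si rod_knob [223.5 242.1] 0.69 [341.1 -22.3 151. ]
si rod_knob [281.7 163. ] 0.43 [523.3 288.7 151. ]
si rod_knob [308.  280.3] 0.41 [ 528.  -181.5  151. ]
si rod_collar [229.5 236.1] 0.74 [356.3  30.8 121. ]
si rod_collar [282.7 160.3] 0.65 [532.1 344.1 121. ]
206.5 (427, 257, 13, 24) ((433.0895690917969, 268.5785827636719), (10.639178276062012, 23.45905876159668), 7.594643592834473)
84.0 (287, 167, 8, 16) ((290.5, 174.5), (15.0, 7.0), 90.0)
929.5 (310, 219, 31, 41) ((325.17315673828125, 238.77044677734375), (40.2339973449707, 29.567310333251953), 86.42366790771484)
(array([541.19894832, 233.66432719, 148.49202939]), [0.7, 0.7])
proj [[315.40692795 247.87259317]]
```

View pics/w3.png

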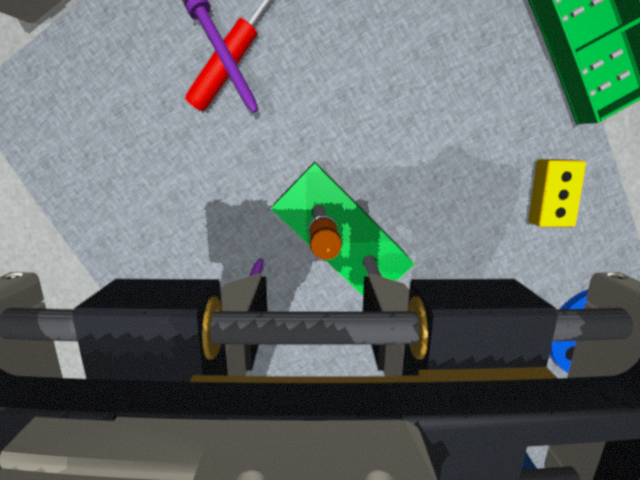

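Call:
apply_moves --increments "0.001 0.006 0.02 0;0.001 0.006 0.05 0;0.001 0.006 0.075 0;0.001 0.006 0.095 0;0.001 0.006 0.11 0;0.001 0.006 0.117 0;0.001 0.006 0.119 0;0.001 0.006 0.119 0;0.001 0.006 0.119 0"

```text
clock: 8.75
eef_pos: [544.1, 234.6, 151.7]
tcp_rot: [0.866, 0.5, 0.001, 0.0]
wrist_force: [0.4, -0.1, 0.3]
opening: 45.5
gripper_force: 0.0
```

Call:
apply_moves --increments "0 0 0 0;0 0 0 0;0 0 0 0;0 0 0 0;0 0 0 0;0 0 0 0;0 0 0 0;0 0 0 0" --claw 0 --grip_force 25

```text
clock: 9.42
eef_pos: [543.2, 234.5, 150.9]
tcp_rot: [0.866, 0.501, 0.0, -0.0]
wrist_force: [-2.3, 1.3, 5.0]
opening: 21.3
gripper_force: 24.9
```

Gripped, with an opening of 21 mm against the 22 mm knob. Now I'll lift straight up and check the rod.

Call:
apply_moves --increments "0 0 -0.005 0;0 0 -0.015 0;0 0 -0.03 0;0 0 -0.045 0;0 0 -0.065 0;0 0 -0.085 0;0 0 -0.105 0;0 0 -0.125 0;0 0 -0.142 0;0 0 -0.15 0;0 0 -0.15 0;0 0 -0.15 0;0 0 -0.15 0"

```text
clock: 10.5
eef_pos: [543.0, 233.2, 299.3]
tcp_rot: [0.866, 0.5, -0.001, 0.0]
wrist_force: [-0.2, -0.2, -1.6]
opening: 21.9
gripper_force: 24.9
```

The rod hangs free and weighs about 1.6 N. The black rod lies close to the travel line, so I'll rise another 50 mm before crossing.

Call:
apply_moves --increments "0 0 -0.02 0;0 0 -0.04 0;0 0 -0.05 0;-0.012 0.007 -0.05 0;-0.035 0.02 -0.05 0;-0.065 0.036 -0.05 0;-0.095 0.053 -0.05 0;-0.125 0.069 -0.05 0;-0.155 0.086 -0.05 0;-0.185 0.103 -0.05 0;-0.215 0.119 -0.05 0;-0.245 0.136 -0.05 0;-0.275 0.153 -0.05 0;-0.3 0.166 -0.045 0;-0.32 0.178 -0.035 0;-0.334 0.185 -0.02 0;-0.34 0.189 -0.01 0;-0.341 0.189 -0.005 0;-0.341 0.189 -0.005 0;-0.341 0.189 -0.005 0"

```text
clock: 12.17
eef_pos: [537.1, -153.8, 305.4]
tcp_rot: [0.865, 0.501, 0.0, -0.001]
wrist_force: [1.1, -0.1, -1.1]
opening: 21.6
gripper_force: 24.9
```

```bash
cat > f.py <<'E'
from h import *
import sys
s=arm.get_obs(); print({k:np.round(s[k],3).tolist() for k in('clock','joint_positions','eef_pos','tcp_rot','wrist_force','opening')})
w=cam('wrist');a=cam('scene');b=cam('side')
t=s['eef_pos']
I=[]
for n,p in(('sc',a),('si',b),('w',w)):
    for l in('rod_tip','rod_collar','rod_knob'):
        for r in arm.landmark_of(p,l)[:1]: print(n,l,np.round(r['position'],1),round(r['confidence'],2))
    P=proj(p,[[t[0],t[1],t[2]-145],[t[0],t[1],t[2]-30],[536.3,-156.8,135]]); print(n,'exp tip,collar,hole',np.round(P,1).tolist())
    c=P[[0,2]].mean(0) if n!='w' else P[2]; r=45 if n!='w' else 70
    x,y=int(c[0]),int(c[1]); x=min(max(x,r),640-r); y=min(max(y,r),480-r)
    f=p['frame'][y-r:y+r,x-r:x+r,::-1]; I.append(cv2.resize(f,(266,266),interpolation=cv2.INTER_CUBIC)); print('crop',x-r,y-r,266/(2*r))
    np.savez(n+'.npz',f=p['frame'])
cv2.imwrite('pics/'+sys.argv[1],np.hstack(I))
E
python3 f.py f1.png
```

```text
{'clock': 12.167, 'joint_positions': [0.866, 0.344, -0.793, 1.705, 0.259, 1.203, -0.513], 'eef_pos': [537.051, -153.798, 305.427], 'tcp_rot': [0.865, 0.501, 0.0, -0.001], 'wrist_force': [1.076, -0.148, -1.141], 'opening': 21.578}
sc rod_tip [482.1 338.5] 0.72
sc rod_collar [298.7 133.6] 0.9
sc rod_knob [298.4 120.1] 0.97
sc exp tip,collar,hole [[295.7, 178.4], [295.0, 133.6], [295.2, 187.0]]
crop 250 137 2.9555555555555557
si rod_tip [308.4 270.7] 0.79
si rod_collar [282.5 163.3] 0.6
si rod_knob [310.1 223.7] 0.85
si exp tip,collar,hole [[310.0, 268.6], [310.3, 232.0], [309.9, 277.0]]
crop 264 227 2.9555555555555557
w rod_tip [312.4 229.6] 0.88
w rod_collar [50.6 60.4] 0.84
w rod_knob [315.5 316. ] 0.76
w exp tip,collar,hole [[315.2, 231.1], [315.8, 286.3], [316.1, 227.4]]
crop 246 157 1.9
```

View pics/f1.png

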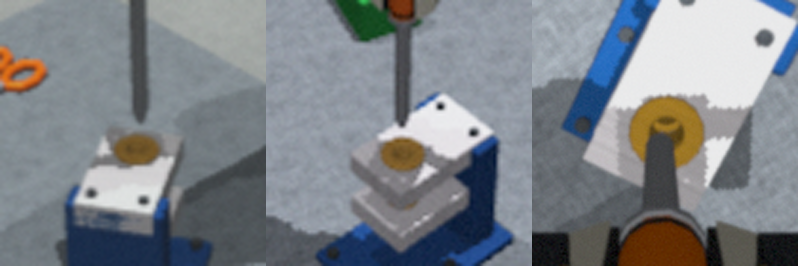

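Call:
apply_moves --increments "-0.001 0.001 0.005 0;-0.003 0.001 0.012 0;-0.003 0.001 0.018 0;-0.003 0.001 0.02 0;-0.003 0.001 0.02 0;-0.003 0.001 0.02 0;-0.003 0.001 0.02 0"

```text
clock: 13.35
eef_pos: [536.5, -158.8, 285.7]
tcp_rot: [0.866, 0.5, 0.0, 0.0]
wrist_force: [-0.3, 0.4, -2.0]
opening: 21.3
gripper_force: 24.9
```

```bash
sed -i "s/r=45 if n!='w' else 70/r=22 if n!='w' else 35/" f.py && python3 f.py f2.png
```

```text
{'clock': 13.35, 'joint_positions': [0.864, 0.362, -0.784, 1.728, 0.276, 1.165, -0.52], 'eef_pos': [536.458, -158.83, 285.676], 'tcp_rot': [0.866, 0.5, 0.0, 0.0], 'wrist_force': [-0.314, 0.445, -2.002], 'opening': 21.298}
sc rod_tip [298.8 185. ] 0.91
sc rod_collar [295.8 140.7] 0.95
sc rod_knob [540.3 393.4] 0.88
sc exp tip,collar,hole [[294.5, 184.6], [293.8, 140.7], [295.2, 187.0]]
crop 272 163 6.045454545454546
si rod_tip [260.5 219.7] 0.65
si rod_collar [306.7 242.5] 0.72
si rod_knob [228.6 243.6] 0.59
si exp tip,collar,hole [[310.1, 276.0], [310.3, 240.1], [309.9, 277.0]]
crop 287 254 6.045454545454546
w rod_tip [312.  230.5] 0.75
w rod_collar [38.7 52. ] 0.86
w rod_knob [30.8 77.9] 0.88
w exp tip,collar,hole [[315.0, 231.0], [315.8, 286.3], [313.6, 227.4]]
crop 278 192 3.8
```

View pics/f2.png

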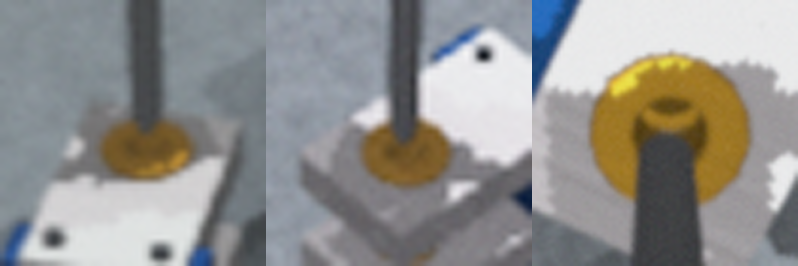

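The tip is over the bore: wrist tip at about (313.5,229) against hole centre (314,227), roughly 1.3 mm short along tool x, and the rod looks vertical. I'll correct that and start the descent while watching the force.

Call:
apply_moves --increments "0.0015 0 0 0;0.0015 0 0 0;0.0015 0 0 0;0.0015 0 0.003 0;0.0015 0 0.006 0;0.0015 0 0.01 0;0.0015 0 0.014 0;0.0015 0 0.018 0;0.0015 0 0.02 0;0.0015 0 0.02 0"

```text
clock: 14.78
eef_pos: [536.6, -157.6, 264.7]
tcp_rot: [0.866, 0.5, -0.0, -0.001]
wrist_force: [0.7, 1.1, -1.5]
opening: 21.3
gripper_force: 24.9
```

Call:
apply_moves --increments "0 0 0.008 0;0 0 0.016 0;0 0 0.024 0;0 0 0.03 0;0 0 0.034 0;0 0 0.038 0;0 0 0.042 0;0 0 0.046 0;0 0 0.05 0;0 0 0.05 0;0 0 0.05 0"

```text
clock: 15.7
eef_pos: [536.9, -157.6, 215.4]
tcp_rot: [0.866, 0.5, -0.0, -0.0]
wrist_force: [0.0, -0.3, -0.8]
opening: 21.6
gripper_force: 24.9
```

Call:
apply_moves --increments "0 0 0.006 0;0 0 0.012 0;0 0 0.018 0;0 0 0.024 0;0 0 0.03 0;0 0 0.034 0;0 0 0.037 0;0 0 0.039 0;0 0 0.04 0;0 0 0.04 0;0 0 0.04 0;0 0 0.04 0;0 0 0.04 0"

```text
clock: 16.78
eef_pos: [537.2, -157.7, 175.8]
tcp_rot: [0.866, 0.5, 0.0, 0.0]
wrist_force: [-0.3, 0.7, -1.0]
opening: 21.5
gripper_force: 24.9
```

```bash
sed -i "s/r=22 if n!='w' else 35/r=35 if n!='w' else 60/" f.py && python3 f.py f3.png
```

```text
{'clock': 16.783, 'joint_positions': [0.803, 0.487, -0.724, 1.838, 0.388, 0.962, -0.612], 'eef_pos': [537.233, -157.682, 175.817], 'tcp_rot': [0.866, 0.5, 0.0, 0.0], 'wrist_force': [-0.316, 0.672, -1.022], 'opening': 21.477}
sc rod_tip [444.2 295.3] 0.65
sc rod_collar [529.5 381.2] 0.83
sc rod_knob [537.8 394. ] 0.73
sc exp tip,collar,hole [[295.3, 222.9], [294.6, 183.1], [295.2, 187.0]]
crop 260 169 3.8
si rod_tip [377.7 234.3] 0.7
si rod_collar [230.3 238.2] 0.68
si rod_knob [225.2 241. ] 0.74
si exp tip,collar,hole [[310.2, 306.2], [310.3, 274.1], [309.9, 277.0]]
crop 275 256 3.8
w rod_collar [311.2 285.1] 0.86
w rod_knob [315.8 313.2] 0.65
w exp tip,collar,hole [[315.0, 231.0], [315.8, 286.2], [313.3, 277.8]]
crop 253 217 2.216666666666667
```

View pics/f3.png

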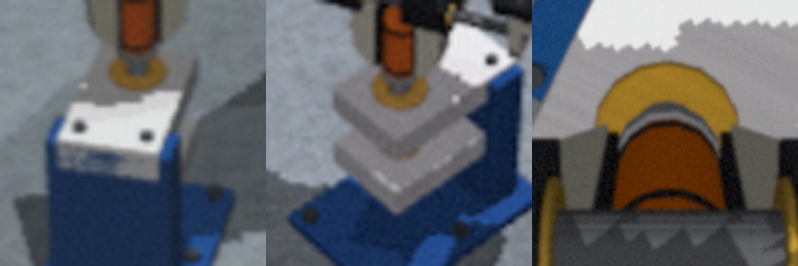

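The rod is through both bushings. Its collar shows just above the flange (side about (308,277)), and the TCP height puts the gap at about 11 mm. The grip is 25 N and there is no side load, so I'm handing in.

```bash
python3 -c "
from bench import arm
print(arm.close_job())"
```

```text
the job is handed in; nothing more can be done
None
```

The job is handed in at about 17 s of the 61 s: the bushing is pressed home and the orange-knobbed rod is through both bushings, held upright at 25 N by the knob with its collar about 11 mm above the flange; no verdict came back.

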